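# Draw the desiccator shelf out to its line and hold it

### The job

The dried filter samples on the upper shelf of the clear desiccator cabinet are to be picked off with tweezers: draw that shelf gently straight out, by the blue grip strip along its front, until the red line across it is level with the front ends of the ledges it slides on, not past them, with the two dishes and the weighing bottle still standing on it. Drawn out so far the shelf is front-heavy and would tip, so finish while still holding it at the line, level and lying on its ledges. Leave everything else on the bench where it is.

Things in the scene. Friction and masses are not known exactly. Their poses are not given: they have to be found in the camera images.
- cabinet: Clear acrylic desiccator cabinet, grey edges, fixed: 238 mm wide (x), 300 deep (y), 266 high. Origin: centre of underside, on the bench; z up. Open front: +y side, 150 mm from the origin; the shelf is drawn out along +y. The clear door, 256 mm high, is swung right back, on from the front plane 240 mm towards +x. Roof underside at 260 mm. The shelf lies on plain side ledges; nothing holds it down.
- ledge_front (a point): Midway between the front ends of the two grey side ledges (16 mm wide, ending flush with the cabinet's open front), at the height of their tops, 190 mm above the bench. Axes as the cabinet's: +y is the drawing-out direction.
- shelf: Upper shelf, loose on the ledges: white perforated plate 220 (x) by 300 (y) by 6 mm, 0.4 to 0.7 kg, 4 mm side play. Origin: centre of underside; +y to its front. Blue grip strip along the front: 12 mm thick (y), 200 long (x), top 38 mm above the plate, front face flush with the plate's. Starts 78 to 118 mm out. Slides with a few N of friction. At the line 190 mm hang out and it tips unless held.
- shelf_line (a point): Middle of the red line (5 mm wide, across the shelf's upper face and down its side edges), 190 mm behind the front face of the grip strip. When it lies at y = 0 in the frame of ledge_front, the line is level with the ledges' front ends. Axes as the shelf's.
- shelf_grip (a point): Middle of the top of the blue grip strip (on its centre line, 6 mm behind its front face). Axes as the shelf's: pinch the strip along y, from above. The samples stay at least 60 mm behind it.
- dish_a: Covered glass dish with a white filter disc, 60 mm across, 15 mm high, standing on the shelf. Origin: centre of its underside.
- dish_b: A second such dish, also on the shelf. Origin: centre of its underside.
- weighing_bottle: Small glass weighing bottle with lid and knob, 43 mm across, 45 mm high, standing on the shelf. Origin: centre of its underside.
- balance: White laboratory balance with a round steel pan, 200 by 300 mm, 84 mm high, fixed. Origin: centre of its underside.
- cylinder: Glass measuring cylinder, 48 mm across, 218 mm high, on a blue foot 110 mm across, loose. Origin: centre of its underside.
- hdpe_bottle: White plastic bottle, 90 mm across, 200 mm high, loose. Origin: centre of its underside.
- wash_bottle: Bottle with a red cap, 66 mm across, 160 mm high, loose. Origin: centre of its underside.
- tweezers: Steel tweezers, 135 mm long, 6 mm high, lying along their x on a sheet of white paper. Origin: centre of their underside.

How it is judged:
At the end, for the whole second after the job is handed in: Red line within 7 mm of the plane of the ledges' front ends; shelf lying on its ledges (line 5 mm too low to 6 mm too high at most), within 0.05 rad of level and 0.07 rad of straight, still, fingers on it with over 1 N; both dishes and the weighing bottle upright on it (y of shelf_line in the frame of ledge_front between -0.007 and 0.007 m and z of shelf_line in the frame of ledge_front between 0.001 and 0.012 m and angle between shelf's own z axis and vertical below 0.05 rad and angle between the y axis of shelf and the y axis of cabinet, either way round below 0.07 rad and contact force between the fingers and shelf above 1 N and linear speed of shelf below 0.01 m/s and z of dish_a in the frame of shelf between 0.003 and 0.01 m and x of dish_a in the frame of shelf between -0.105 and 0.105 m and y of dish_a in the frame of shelf between -0.145 and 0.135 m and angle between each of dish_a, dish_b, weighing_bottle's own z axis and vertical below 0.15 rad and z of dish_b in the frame of shelf between 0.003 and 0.01 m and x of dish_b in the frame of shelf between -0.105 and 0.105 m and y of dish_b in the frame of shelf between -0.145 and 0.135 m and z of weighing_bottle in the frame of shelf between 0.003 and 0.01 m and x of weighing_bottle in the frame of shelf between -0.105 and 0.105 m and y of weighing_bottle in the frame of shelf between -0.145 and 0.135 m); the arm keeps its last pose, push and grip.
It fails at once if the shelf is drawn well past the line (more than 20 mm) (y of shelf_line in the frame of ledge_front above 0.02 m).
It fails at once if the shelf tips (more than 0.15 rad) (angle between shelf's own z axis and vertical above 0.15 rad).
It fails at once if the shelf is jerked (faster than 0.35 m/s) (linear speed of shelf above 0.35 m/s).
It fails at once if a sample on the shelf is upset or falls (angle between any of dish_a, dish_b, weighing_bottle's own z axis and vertical above 0.35 rad or z of any of dish_a, dish_b, weighing_bottle in the frame of shelf below -0.02 m).
It fails at once if something else on the bench is moved (more than 30 mm) or knocked over (distance of any of cylinder, hdpe_bottle, wash_bottle, tweezers from where it was at the start of the episode above 0.03 m or angle between any of cylinder, hdpe_bottle, wash_bottle, tweezers's own z axis and vertical above 0.4 rad).
It also fails if it takes over 38 s, if anything falls off the work surface, if the arm or the gripper's body presses on something with over 40 N, if the wrist force passes 120 N, or if a joint passes its speed limit or range.

### The arm

A 6-joint arm with a two-finger parallel gripper is mounted at the origin on the work surface. World frame = base frame: x ahead of the robot, y to its left, z up, the work surface at z = 0. Lengths are in m, angles in rad, forces in N, time in s.
With the tool pointing down it reaches from about 0.225 to 0.875 m from the base axis. Payload 3.4 kg.
Tool frame: the origin (TCP) lies at the very end of the fingers, on their centre line; the grasp point (between the pads) lies behind it (manip.grasp_offset is the z of the grasp point in the tool frame, in m); z points along the fingers, y is the line along which they close (so a half turn about z gives the same grasp; the last joint's range is limited). The gripper opens to 85 mm and grips with 20 to 120 N. Pads are 22 mm wide; open, the fingers measure 114 mm over their backs; the gripper's body (76 mm by 85 mm) begins 54 mm behind the grasp point. The pads swing forward as they close: fully open they stand 13 mm farther back than shut.
Start: joints at [-1.358, 0.276, 1.505, -0, 1.361, -0.121], TCP at [0.188, -0.543, 0.231] pointing down, gripper open.
Joint ranges: [-2.89, 2.89], [-0.75, 2.08], [0.22, 2.7], [-1.18, 4.32], [0.11, 2.71], [-2.7, 2.7]. Speed limits (rad/s): [2.57, 2.57, 3.14, 3.14, 3.14, 3.14].

### API

Orientations are given as a unit quaternion [w, x, y, z].
In Python, from rig import manip gives the robot as it stands.
- The arm moves only by the shell command python3 -m pendant 'ROWS' [FORCE]. ROWS is JSON, a list of rows, each an object of numbers: "dx", "dy", "dz": the shift along the tool's x, y, z in m; "rx", "ry", "rz": the turn, a rotation vector about the tool's x, y, z in degrees; "hand": the finger opening in m, from 0 to 0.0854. In form: [{"dx": .., "dy": .., "dz": .., "rx": .., "ry": .., "rz": .., "hand": ..}, ...]. A call has 1 to 12 rows; each row shifts and turns the commanded pose from where the row before left it, along the tool's axes as they then stand; what a row does not reach is not made up. A row lasts 1/12 s, in which the tool goes at most 41.7 mm and 7.16 degrees, less where a joint would pass 70% of its speed; a pose out of reach is approached as far as the arm can. A call is refused whole if a number of a shift passes 0.0417 or a number of a turn 7.16, either way. A call with a gripper value outside its range is refused whole. The fingers move at their own pace and stop on an object; FORCE is the grip in N (left out, the last holds). Time passes only in rows, so rows that do not move let the fingers close. It gives the time, the measured TCP pose, the force, the opening and the grip force at its end, in the units of the state.
- manip.get_state(): the state, without advancing time (a new reading comes with each control period).
- manip.get_image(name): name is "scene" or "top"; returns a dict with "frame" (420x560x3 uint8, red, green, blue), "fx", "fy", "cx", "cy" (pixels), "position" and "attitude" of the camera in the world. Camera axes: x right, y up, looking along -z (the intrinsics and any distortion apply to the point x, -y, -z); pixel columns grow to the right and rows downward; lengths in m; the calibration is good to about 2 mm. A picture is of the moment at which its call begins. There is no depth.
- manip.sign_off(): hands the job in; it is judged then, once.
The state is a dict: "clock": time; "qpos": joint angles; "qd": joint speeds; "effort": joint torques, N m; "position": TCP position; "ee_rot": TCP orientation; "contact_force": force on the tool from outside, world axes, zero at the start; "moment": the same for the moment, N m; "width": finger opening in m; "gripper_force": force on a finger pad.
Only numpy, scipy, OpenCV 4.12 (cv2) and the standard library are available. Lean on these libraries where they do the work, as an engineer would, in place of code of your own. Each camera call takes 0.05 s, during which the arm holds its last target. There are 200 camera calls.

## Working session

There is one attempt and no reset: what is moved stays moved. The work goes in short steps, Python scripts to look and compute and a shell command to move; the robot and the scene stay as the last step left them, time stands still between calls to the robot, and variables do not carry over. Pictures are saved under pics/ and viewed, at most 10 in all, crops included, and the job is handed in when it is done.

```bash
ls; mkdir -p pics; cat > h.py <<'E'
import numpy as np, cv2
from rig import manip
from scipy.spatial.transform import Rotation as R
def rot(q): return R.from_quat([q[1],q[2],q[3],q[0]]).as_matrix()
def cam(n,save=None):
    c=manip.get_image(n)
    if save: cv2.imwrite(save,c["frame"][:,:,::-1])
    return c
def att(c):
    a=np.array(c["attitude"]); return rot(a) if a.size==4 else a
def ray(c,u,v):
    d=att(c)@np.array([(u-c["cx"])/c["fx"],-(v-c["cy"])/c["fy"],-1.]); return np.array(c["position"]),d
def onz(c,u,v,z):
    p,d=ray(c,u,v); return p+d*(z-p[2])/d[2]
def proj(c,P):
    q=att(c).T@(np.array(P)-np.array(c["position"])); return c["cx"]-c["fx"]*q[0]/q[2], c["cy"]+c["fy"]*q[1]/q[2]
E
python3 - <<'E'
from h import *
for n in("scene","top"):
    c=cam(n,f"pics/{n}0.png"); print({k:v for k,v in c.items() if k!="frame"})
print(manip.get_state(),manip.grasp_offset)
E
```

```text
pics
{'fx': 457.44062600340686, 'fy': 457.44062600340686, 'cx': 285.68443967074126, 'cy': 211.86226982988396, 'position': array([1.33184127, 0.26107863, 1.03442848]), 'attitude': array([0.57664863, 0.22956333, 0.27706823, 0.73349181])}
{'fx': 429.92729848868385, 'fy': 429.92729848868385, 'cx': 287.2094024260924, 'cy': 212.50818812603023, 'position': array([0.41531914, 0.06480677, 1.2704465 ]), 'attitude': array([-0.69947222, -0.04519139,  0.04292615,  0.71193658])}
{'clock': 0.1, 'qpos': array([-1.35799488e+00,  2.76501931e-01,  1.50599790e+00,  3.71961286e-05,
        1.36072400e+00, -1.20985806e-01]), 'qd': array([ 5.04112324e-05, -9.09270588e-04, -2.55841312e-03, -2.58429274e-04,
        1.31251778e-04,  6.76426799e-04]), 'effort': array([ 9.18817786e-04, -4.17700696e+01, -2.46404725e+01, -1.22145611e-04,
        5.81893066e-03,  1.50216692e-05]), 'position': array([ 0.1882976 , -0.5427911 ,  0.23054667]), 'ee_rot': array([-8.15563663e-04,  9.86105873e-01,  1.66116049e-01, -1.92618621e-05]), 'contact_force': array([ 0.2224898 , -0.54495982, -0.05645554]), 'moment': array([-0.04425649, -0.02733964, -0.0272276 ]), 'gripper_force': 0.0, 'width': 0.08498851164709265} -0.0187
```

View pics/scene0.png

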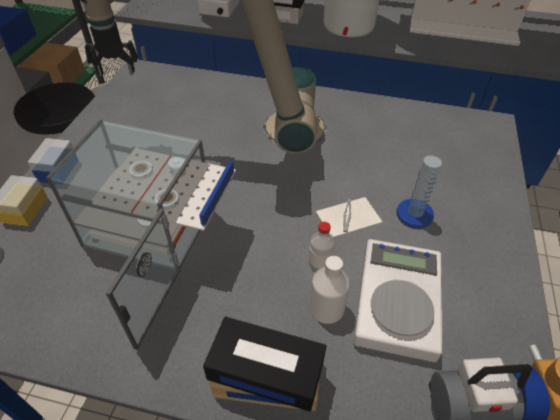

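View pics/top0.png

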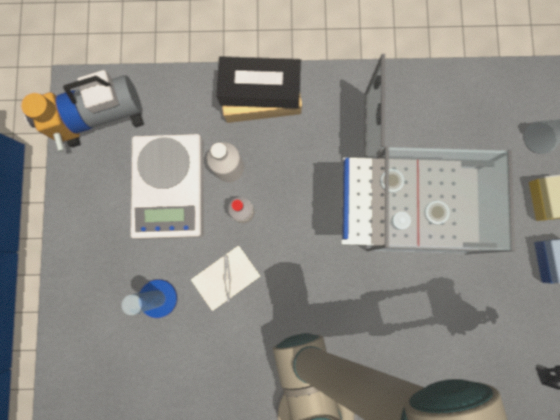

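The scene view shows the cabinet on the left with the blue strip at about (218,190). In the top view the strip is at column ~346, rows 158–244, the red line at column ~418, and the cabinet's front plane at column ~386. The drawing-out direction is about world +y.

```bash
cat > meas.py <<'E'
from h import *
def mask(c,col):
    h=cv2.cvtColor(c["frame"],cv2.COLOR_RGB2HSV).astype(int); H,S,V=h[...,0],h[...,1],h[...,2]
    return ((H>100)&(H<130)&(S>120)&(V>50)) if col=="b" else (((H<10)|(H>170))&(S>60)&(V>60))
def rect(c,col,box):
    m=mask(c,col).astype(np.uint8); k=np.zeros_like(m); x0,y0,x1,y1=box; k[y0:y1,x0:x1]=1
    pts=cv2.findNonZero(m*k)[:,0,:]; return cv2.minAreaRect(pts),pts
def line(c,col,box,z):
    r,p=rect(c,col,box); w=np.array([onz(c,u,v,z) for u,v in p])
    mu=w.mean(0); d=np.linalg.svd((w-mu)[:,:2],full_matrices=False)[2][0]; d*=np.sign(d[0])
    t=(w-mu)[:,:2]@d; n=(w-mu)[:,:2]@np.array([-d[1],d[0]])
    mid=mu[:2]+d*(t.min()+t.max())/2
    return dict(n=len(p),mid=mid.round(4),deg=round(float(np.degrees(np.arctan2(d[1],d[0]))),2),len=round(float(np.ptp(t)),4),w=np.percentile(n,[3,97]).round(4))
E
python3 - <<'E'
from meas import *
t=cam("top"); s=cam("scene")
print("T blue",line(t,"b",(335,150,360,255),.234))
print("T red",line(t,"r",(410,150,426,255),.196))
print("S blue",line(s,"b",(190,150,245,230),.234))
print("S red",line(s,"r",(130,150,172,215),.196))
a=t["frame"][130:265,330:520]; cv2.imwrite("pics/tz.png",cv2.resize(a,None,fx=4,fy=4,interpolation=cv2.INTER_CUBIC)[:,:,::-1])
a=s["frame"][100:350,40:250]; cv2.imwrite("pics/sz.png",cv2.resize(a,None,fx=2.4,fy=2.4,interpolation=cv2.INTER_CUBIC)[:,:,::-1])
E
```

```text
T blue {'n': 278, 'mid': array([ 0.5795, -0.0757]), 'deg': -2.71, 'len': 0.1928, 'w': array([-0.004 ,  0.0041])}
T red {'n': 93, 'mid': array([ 0.5708, -0.2624]), 'deg': -2.37, 'len': 0.2117, 'w': array([-0.0017,  0.0016])}
S blue {'n': 306, 'mid': array([ 0.593, -0.075]), 'deg': -1.7, 'len': 0.2212, 'w': array([-0.0065,  0.0076])}
S red {'n': 116, 'mid': array([ 0.5752, -0.2626]), 'deg': -2.53, 'len': 0.221, 'w': array([-0.0025,  0.0024])}
```

View pics/tz.png

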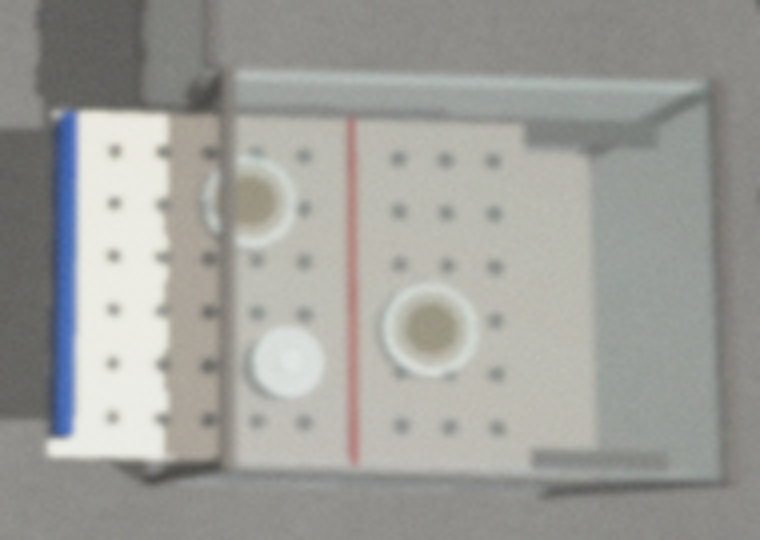

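View pics/sz.png

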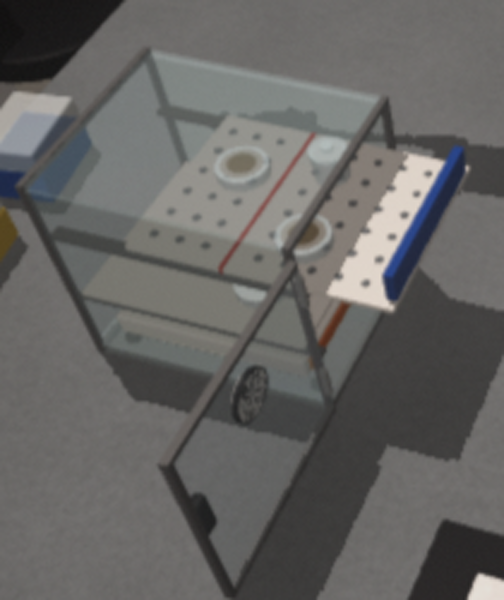

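The crops show the front top bar at about col 386 in the top view. The dark lower front corner is at about (367,249). The dishes and weighing bottle are on the shelf, well behind the strip. Next I'll measure the front plane.

```bash
python3 - <<'E'
from meas import *
t=cam("top"); s=cam("scene")
g=cv2.cvtColor(t["frame"],cv2.COLOR_RGB2GRAY).astype(float)
# bar in top: subpixel dark centroid & half-depth edges per row
L=[];Rr=[]
for v in range(162,240,2):
    if 172<v<194 or 212<v<230: continue
    r=g[v,380:394]; x=np.linspace(380,393,261); y=np.interp(x,np.arange(380,394),r)
    i=y.argmin(); b=y.min(); hl=(b+y[:i+1].max())/2; hr=(b+y[i:i+90].max())/2
    l=x[np.where(y[:i+1]>hl)[0].max()]; k=np.where(y[i:]>hr)[0]; 
    if len(k): L.append((l,v)); Rr.append((x[i+k.min()],v))
L=np.array(L);Rr=np.array(Rr)
print(np.c_[L[:,0],Rr[:,0]].round(1).T)
for nm,A,z in(("left@.260",L,.260),("left@.254",L,.254),("right@.266",Rr,.266)):
    w=np.array([onz(t,u,v,z)[:2] for u,v in A]); p=np.polyfit(w[:,0],w[:,1],1); print(nm,"y at x=.575:",np.polyval(p,.575).round(4),"deg",np.degrees(np.arctan(p[0])).round(2))
for v in(165,200,235): print(v,g[v,380:394].astype(int))
# scene: profiles perpendicular across bar, horizontally
gs=cv2.cvtColor(s["frame"],cv2.COLOR_RGB2GRAY).astype(int)
for v in(150,160,170,180,190,200): 
    u=int(40+(385-(v-140.4)*4/4*0-(v-140.4)*100/67)/2.4); print(v,u-8,gs[v,u-10:u+11])
print("lower front corner z=0",onz(t,367,249,0), "door bar top end", onz(t,382,56,.256))
E
```

```text
[[384.  383.9 381.9 380.7 383.4 384.2 380.7 381.4 383.8 383.8 383.7 383.7
  381.  380.6 384.  383.8 383.6 383.5 380.7 383.1 383.9]
 [388.2 388.  387.8 385.2 388.  388.2 383.6 387.8 388.  388.2 388.1 388.
  388.  384.8 387.8 388.  388.  387.8 384.  387.6 387.8]]
left@.260 y at x=.575: -0.161 deg -2.58
left@.254 y at x=.575: -0.1623 deg -2.58
right@.266 y at x=.575: -0.1703 deg -3.02
165 [161 159 154 150 140 128 128 137 152 172 182 185 185 185]
200 [164 166 165 161 145 133 131 142 157 175 186 191 189 191]
235 [138 121 116 124 129 126 135 145 159 176 184 182 170 154]
150 186 [137 137 138 136 137 136 133 124 105  96  87  69  69  96 107  86  62  57
  58  82 104]
160 180 [174 173 174 176 177 173 153 118 100  92  77  66  91 115 121 120 119 116
 114 113 112]
170 174 [123 129 133 133 134 131 120 102  98  88  72  67  86 100 121 127 127 126
 126 127 128]
180 167 [108 109 128 145 149 147 139 117 100  94  77  64  79 114 125 127 127 127
 126 127 127]
190 161 [138 143 156 166 165 160 137 108  97  89  70  72 113 143 153 147 135 129
 128 127 127]
200 155 [145 157 172 174 162 142 114 100  96  77  59  62  72  76  78  80  91 106
 119 126 138]
lower front corner z=0 [ 0.46211158 -0.16552872  0.        ] door bar top end [ 0.93084486 -0.17579668  0.256     ]
```

```bash
python3 - <<'E'
from h import *
t=cam("top"); s=cam("scene")
th=np.radians(-2.5)
for z in(.250,.254,.260,.266):
    a=onz(t,383.8,200,z); b=np.mean([onz(s,u,v,z) for u,v in((189.6,160),(184,170),(177.3,180),(170.5,190))],0)
    c=np.mean([onz(s,u,v,z) for u,v in((184.6,160),(178.7,170),(171.7,180),(164.8,190))],0); d=onz(t,388,200,z)
    f=lambda p:(p[1]-(p[0]-.575)*np.tan(th)).round(4)
    print(z,"front edge T,S",f(a),f(b),"  back edge T,S",f(d),f(c))
# strip front/top position check, shelf corners
for nm,c,pts in(("T",t,[(342,158),(341.5,244.5)]),("S",s,[(40+466/2.4,100+170/2.4),(40+393/2.4,100+310/2.4)])):
    for u,v in pts: print(nm,onz(c,u,v,.196).round(4),onz(c,u,v,.19).round(4))
print("strip top S",[onz(s,40+u/2.4,100+v/2.4,.234).round(4) for u,v in((459,148),(388,275))])
for h in("cylinder",): pass
print("wash",onz(t,238,205,.16).round(3),"hdpe",onz(t,218,151,.2).round(3))
R0=rot(manip.get_state()["ee_rot"]); print(R0.round(3))
E
```

```text
0.25 front edge T,S -0.1654 -0.1705   back edge T,S -0.1755 -0.1833
0.254 front edge T,S -0.1646 -0.1682   back edge T,S -0.1746 -0.1809
0.26 front edge T,S -0.1633 -0.1646   back edge T,S -0.1732 -0.1772
0.266 front edge T,S -0.1619 -0.1611   back edge T,S -0.1719 -0.1736
T [ 0.688  -0.0755  0.196 ] [ 0.6895 -0.0763  0.19  ]
T [ 0.4672 -0.0669  0.196 ] [ 0.4675 -0.0676  0.19  ]
S [ 0.4785 -0.0675  0.196 ] [ 0.4724 -0.0698  0.19  ]
S [ 0.6912 -0.0757  0.196 ] [ 0.6866 -0.0781  0.19  ]
strip top S [array([ 0.4855, -0.0706,  0.234 ]), array([ 0.6794, -0.0806,  0.234 ])]
wash [0.577 0.195 0.16 ] hdpe [0.711 0.241 0.2  ]
[[ 0.945  0.328 -0.   ]
 [ 0.328 -0.945  0.   ]
 [ 0.    -0.    -1.   ]]
```

Measured values:
- Front plane at y ≈ -0.1635 (at x = 0.575).
- Red line at y ≈ -0.2625, so about 98 mm to draw.
- Shelf yaw ≈ -2.5°.
- Grip point ≈ (0.578, -0.077, 0.234).

I'll raise, turn, then go across.

```bash
python3 -m pendant '[{"dz":-0.03,"rz":5.4},{"dz":-0.04,"rz":5.4},{"dz":-0.04,"rz":5.4},{"dz":-0.04,"rz":5.4},{}]'
python3 -m pendant '[{"dx":0.012,"dy":-0.015},{"dx":0.023,"dy":-0.03},{"dx":0.023,"dy":-0.03},{"dx":0.023,"dy":-0.03},{"dx":0.023,"dy":-0.03},{"dx":0.023,"dy":-0.03},{"dx":0.023,"dy":-0.03},{"dx":0.023,"dy":-0.03},{"dx":0.023,"dy":-0.03},{"dx":0.023,"dy":-0.03},{"dx":0.012,"dy":-0.015},{}]'
python3 -c "
from h import *
s=manip.get_state();T=rot(s['ee_rot']);print(s['position'],T.round(3),T.T@(np.array([.578,-.077,.30])-s['position']))"
```

```text
[ 0.18836885 -0.54320218  0.23116581] [[ 0.945  0.328 -0.   ]
 [ 0.328 -0.945  0.   ]
 [ 0.    -0.    -1.   ]] [ 0.520869   -0.31283421 -0.06874078]invalid input
invalid input
```

```bash
python3 -m pendant '[{"dz":-0.03,"rz":5.4},{"dz":-0.04,"rz":5.4},{"dz":-0.04,"rz":5.4},{"dz":-0.04,"rz":5.4},{"dz":0}]' && python3 -m pendant '[{"dx":0.012,"dy":-0.015},{"dx":0.023,"dy":-0.03},{"dx":0.023,"dy":-0.03},{"dx":0.023,"dy":-0.03},{"dx":0.023,"dy":-0.03},{"dx":0.023,"dy":-0.03},{"dx":0.023,"dy":-0.03},{"dx":0.023,"dy":-0.03},{"dx":0.023,"dy":-0.03},{"dx":0.023,"dy":-0.03},{"dx":0.012,"dy":-0.015},{"dz":0}]'
python3 -c "
from h import *
s=manip.get_state();T=rot(s['ee_rot']);print(s['position'],T.round(3),T.T@(np.array([.578,-.077,.30])-s['position']))"
```

```text
[ 0.18836885 -0.54320218  0.23116581] [[ 0.945  0.328 -0.   ]
 [ 0.328 -0.945  0.   ]
 [ 0.    -0.    -1.   ]] [ 0.520869   -0.31283421 -0.06874078]invalid input
```

Perhaps every key has to be given.

```bash
python3 -m pendant '[{"dx":0,"dy":0,"dz":-0.03,"rx":0,"ry":0,"rz":5.4,"hand":0.085},{"dx":0,"dy":0,"dz":-0.04,"rx":0,"ry":0,"rz":5.4,"hand":0.085},{"dx":0,"dy":0,"dz":-0.04,"rx":0,"ry":0,"rz":5.4,"hand":0.085},{"dx":0,"dy":0,"dz":-0.04,"rx":0,"ry":0,"rz":5.4,"hand":0.085},{"dx":0,"dy":0,"dz":0,"rx":0,"ry":0,"rz":0,"hand":0.085}]'
```

```text
clock: 0.82
position: [0.189, -0.5461, 0.3903]
ee_rot: [0.008, 1.0, -0.023, 0.002]
contact_force: [-0.8, 0.1, 1.4]
width: 0.0848
gripper_force: 0.0
```

```bash
python3 -m pendant '[{"dx":0.012,"dy":-0.015,"dz":0,"rx":0,"ry":0,"rz":0,"hand":0.085},{"dx":0.023,"dy":-0.03,"dz":0,"rx":0,"ry":0,"rz":0,"hand":0.085},{"dx":0.023,"dy":-0.03,"dz":0,"rx":0,"ry":0,"rz":0,"hand":0.085},{"dx":0.023,"dy":-0.03,"dz":0,"rx":0,"ry":0,"rz":0,"hand":0.085},{"dx":0.023,"dy":-0.03,"dz":0,"rx":0,"ry":0,"rz":0,"hand":0.085},{"dx":0.023,"dy":-0.03,"dz":0,"rx":0,"ry":0,"rz":0,"hand":0.085},{"dx":0.023,"dy":-0.03,"dz":0,"rx":0,"ry":0,"rz":0,"hand":0.085},{"dx":0.023,"dy":-0.03,"dz":0,"rx":0,"ry":0,"rz":0,"hand":0.085},{"dx":0.023,"dy":-0.03,"dz":0,"rx":0,"ry":0,"rz":0,"hand":0.085},{"dx":0.023,"dy":-0.03,"dz":0,"rx":0,"ry":0,"rz":0,"hand":0.085},{"dx":0.012,"dy":-0.015,"dz":0,"rx":0,"ry":0,"rz":0,"hand":0.085}]'
python3 -m pendant '[{"dx":0.012,"dy":-0.015,"dz":0,"rx":0,"ry":0,"rz":0,"hand":0.085},{"dx":0.023,"dy":-0.03,"dz":0,"rx":0,"ry":0,"rz":0,"hand":0.085},{"dx":0.023,"dy":-0.03,"dz":0,"rx":0,"ry":0,"rz":0,"hand":0.085},{"dx":0.023,"dy":-0.03,"dz":0,"rx":0,"ry":0,"rz":0,"hand":0.085},{"dx":0.023,"dy":-0.03,"dz":0,"rx":0,"ry":0,"rz":0,"hand":0.085},{"dx":0.023,"dy":-0.03,"dz":0,"rx":0,"ry":0,"rz":0,"hand":0.085},{"dx":0.012,"dy":-0.015,"dz":0.01,"rx":0,"ry":0,"rz":0,"hand":0.085},{"dx":0,"dy":0,"dz":0.02,"rx":0,"ry":0,"rz":0,"hand":0.085},{"dx":0,"dy":0,"dz":0,"rx":0,"ry":0,"rz":0,"hand":0.085}]'
cat > st.py <<'E'
import sys
from h import *
s=manip.get_state();T=rot(s['ee_rot']);print(s['position'].round(4),T.round(4).tolist(),s['contact_force'].round(2),s['moment'].round(2),"to target (tool):",(T.T@(np.array(eval(sys.argv[1]))-s['position'])).round(4))
E
python3 st.py '[.578,-.077,.204]'
```

```text
clock: 1.73
position: [0.4341, -0.2501, 0.3814]
ee_rot: [-0.001, 1.0, -0.02, 0.001]
contact_force: [-0.3, -0.8, 0.4]
width: 0.0847
gripper_force: 0.0
clock: 2.48
position: [0.5779, -0.078, 0.3472]
ee_rot: [-0.001, 1.0, -0.02, -0.004]
contact_force: [-0.7, 0.1, -0.9]
width: 0.0848
gripper_force: 0.0
[ 0.5779 -0.078   0.3472] [[0.9992, -0.0403, -0.007], [-0.0403, -0.9992, 0.0017], [-0.0071, -0.0014, -1.0]] [-0.67  0.1  -0.89] [-0.05  0.03  0.04] to target (tool): [ 0.001  -0.0008  0.1432]
```

```bash
python3 -m pendant '[{"dx":0,"dy":0,"dz":0.02,"rx":0,"ry":0,"rz":0,"hand":0.085},{"dx":0,"dy":-0.001,"dz":0.03,"rx":0,"ry":0,"rz":0.2,"hand":0.085},{"dx":0,"dy":0,"dz":0.02,"rx":0,"ry":0,"rz":0,"hand":0.085},{"dx":0,"dy":0,"dz":0.01,"rx":0,"ry":0,"rz":0,"hand":0.085},{"dx":0,"dy":0,"dz":0,"rx":0,"ry":0,"rz":0,"hand":0.085}]'
python3 st.py '[.578,-.077,.204]'
python3 - <<'E'
from h import *
t=cam("top"); s=cam("scene")
a=t["frame"][130:265,320:450]; b=s["frame"][100:280,120:270]
f=lambda a:cv2.resize(a,(400,int(400*a.shape[0]/a.shape[1])),interpolation=cv2.INTER_CUBIC)
a,b=f(a),f(b); o=np.zeros((max(len(a),len(b)),800,3),np.uint8); o[:len(a),:400]=a;o[:len(b),400:]=b
cv2.imwrite("pics/pre.png",o[:,:,::-1])
E
```

```text
clock: 2.9
position: [0.5773, -0.079, 0.2694]
ee_rot: [-0.0, 1.0, -0.024, -0.002]
contact_force: [-0.9, -1.0, -0.2]
width: 0.0852
gripper_force: 0.0
[ 0.5773 -0.079   0.2694] [[0.9989, -0.0473, -0.0045], [-0.0473, -0.9989, 0.0009], [-0.0045, -0.0006, -1.0]] [-0.88 -1.02 -0.22] [-0.   -0.02  0.05] to target (tool): [ 0.0009 -0.002   0.0654]
```

View pics/pre.png

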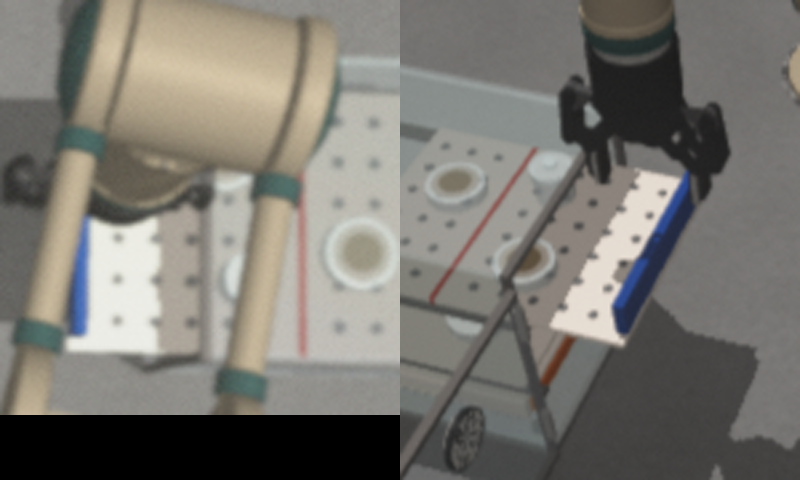

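The left crop shows the arm over the cabinet. In the right crop the open fingers straddle the blue strip, with tips at about (605,178) and (703,198) and the strip edge at about (690,180). The wrist is well above the roof, so I'll lower and close.

```bash
python3 -m pendant '[{"dx":0,"dy":-0.001,"dz":0.01,"rx":0,"ry":0,"rz":0,"hand":0.085},{"dx":0,"dy":-0.001,"dz":0.015,"rx":0,"ry":0,"rz":0,"hand":0.085},{"dx":0,"dy":0,"dz":0.015,"rx":0,"ry":0,"rz":0,"hand":0.085},{"dx":0,"dy":0,"dz":0.013,"rx":0,"ry":0,"rz":0,"hand":0.085},{"dx":0,"dy":0,"dz":0.008,"rx":0,"ry":0,"rz":0,"hand":0.085},{"dx":0,"dy":0,"dz":0,"rx":0,"ry":0,"rz":0,"hand":0.085},{"dx":0,"dy":0,"dz":0,"rx":0,"ry":0,"rz":0,"hand":0.085}]'
python3 st.py '[.578,-.077,.204]'
```

```text
clock: 3.58
position: [0.5792, -0.0768, 0.2107]
ee_rot: [0.0, 1.0, -0.023, 0.0]
contact_force: [-0.5, 0.9, 0.0]
width: 0.0844
gripper_force: 0.0
[ 0.5792 -0.0768  0.2107] [[0.9989, -0.0466, 0.0007], [-0.0466, -0.9989, -0.0003], [0.0007, 0.0002, -1.0]] [-0.5   0.85  0.  ] [ 0.01 -0.01 -0.02] to target (tool): [-0.0012  0.0002  0.0067]
```

```bash
python3 -m pendant '[{"dx":0,"dy":0,"dz":0.005,"rx":0,"ry":0,"rz":0,"hand":0.06},{"dx":0,"dy":0,"dz":0,"rx":0,"ry":0,"rz":0,"hand":0.04},{"dx":0,"dy":0,"dz":0,"rx":0,"ry":0,"rz":0,"hand":0.03},{"dx":0,"dy":0,"dz":0,"rx":0,"ry":0,"rz":0,"hand":0.025},{"dx":0,"dy":0,"dz":0,"rx":0,"ry":0,"rz":0,"hand":0.022},{"dx":0,"dy":0,"dz":0,"rx":0,"ry":0,"rz":0,"hand":0.02},{"dx":0,"dy":0,"dz":0,"rx":0,"ry":0,"rz":0,"hand":0.018},{"dx":0,"dy":0,"dz":0,"rx":0,"ry":0,"rz":0,"hand":0.016},{"dx":0,"dy":0,"dz":0,"rx":0,"ry":0,"rz":0,"hand":0.014},{"dx":0,"dy":0,"dz":0,"rx":0,"ry":0,"rz":0,"hand":0.012},{"dx":0,"dy":0,"dz":0,"rx":0,"ry":0,"rz":0,"hand":0.008},{"dx":0,"dy":0,"dz":0,"rx":0,"ry":0,"rz":0,"hand":0.0}]' 40
python3 -m pendant '[{"dx":0,"dy":0,"dz":0,"rx":0,"ry":0,"rz":0,"hand":0},{"dx":0,"dy":0,"dz":0,"rx":0,"ry":0,"rz":0,"hand":0},{"dx":0,"dy":0,"dz":0,"rx":0,"ry":0,"rz":0,"hand":0}]'
python3 st.py '[.578,-.077,.204]'
python3 - <<'E'
from meas import *
t=cam("top"); s=cam("scene")
print("T red",line(t,"r",(405,150,426,255),.196)); print("S red",line(s,"r",(130,150,172,215),.196))
E
```

```text
clock: 4.58
position: [0.5789, -0.0764, 0.2054]
ee_rot: [-0.0, 1.0, -0.023, 0.0]
contact_force: [0.1, 1.5, 0.6]
width: 0.0112
gripper_force: 40.9
clock: 4.83
position: [0.5789, -0.0765, 0.2054]
ee_rot: [-0.0, 1.0, -0.023, 0.0]
contact_force: [-0.2, 1.6, 2.0]
width: 0.0113
gripper_force: 41.0
[ 0.5789 -0.0765  0.2054] [[0.9989, -0.0468, 0.0001], [-0.0468, -0.9989, 0.0004], [0.0001, -0.0004, -1.0]] [-0.17  1.64  2.03] [ 0.2   0.04 -0.09] to target (tool): [-0.0009  0.0006  0.0014]
T red {'n': 109, 'mid': array([ 0.5708, -0.2624]), 'deg': -2.48, 'len': 0.2117, 'w': array([-0.0017,  0.0017])}
S red {'n': 114, 'mid': array([ 0.5752, -0.2626]), 'deg': -2.61, 'len': 0.221, 'w': array([-0.0024,  0.0023])}
```

```bash
python3 -m pendant '[{"dx":0,"dy":-0.001,"dz":0,"rx":0,"ry":0,"rz":0,"hand":0},{"dx":0,"dy":-0.002,"dz":0,"rx":0,"ry":0,"rz":0,"hand":0},{"dx":0,"dy":-0.003,"dz":0,"rx":0,"ry":0,"rz":0,"hand":0},{"dx":0,"dy":-0.004,"dz":0,"rx":0,"ry":0,"rz":0,"hand":0},{"dx":0,"dy":-0.004,"dz":0,"rx":0,"ry":0,"rz":0,"hand":0},{"dx":0,"dy":-0.004,"dz":0,"rx":0,"ry":0,"rz":0,"hand":0},{"dx":0,"dy":-0.004,"dz":0,"rx":0,"ry":0,"rz":0,"hand":0},{"dx":0,"dy":-0.004,"dz":0,"rx":0,"ry":0,"rz":0,"hand":0},{"dx":0,"dy":-0.003,"dz":0,"rx":0,"ry":0,"rz":0,"hand":0},{"dx":0,"dy":-0.002,"dz":0,"rx":0,"ry":0,"rz":0,"hand":0},{"dx":0,"dy":-0.001,"dz":0,"rx":0,"ry":0,"rz":0,"hand":0},{"dx":0,"dy":0,"dz":0,"rx":0,"ry":0,"rz":0,"hand":0}]'
python3 st.py '[.578,-.077,.204]'
python3 - <<'E'
from meas import *
t=cam("top"); s=cam("scene")
print("T red",line(t,"r",(392,150,426,255),.196)); print("S red",line(s,"r",(140,150,190,215),.196))
E
```

```text
clock: 5.93
position: [0.5804, -0.0442, 0.2053]
ee_rot: [-0.0, 1.0, -0.023, -0.0]
contact_force: [-0.4, -2.2, -0.7]
width: 0.0114
gripper_force: 40.9
[ 0.5804 -0.0442  0.2053] [[0.9989, -0.0463, -0.0], [-0.0463, -0.9989, 0.0005], [-0.0, -0.0005, -1.0]] [-0.44 -2.22 -0.73] [-0.49  0.04  0.05] to target (tool): [-0.0009  0.0329  0.0013]
T red {'n': 91, 'mid': array([ 0.5727, -0.2304]), 'deg': -2.75, 'len': 0.2093, 'w': array([-0.0005,  0.0022])}
S red {'n': 108, 'mid': array([ 0.5734, -0.2303]), 'deg': -2.6, 'len': 0.2167, 'w': array([-0.0024,  0.0024])}
```

```bash
python3 -m pendant '[{"dx":0,"dy":-0.002,"dz":0,"rx":0,"ry":0,"rz":0,"hand":0},{"dx":0,"dy":-0.004,"dz":0,"rx":0,"ry":0,"rz":0,"hand":0},{"dx":0,"dy":-0.006,"dz":0,"rx":0,"ry":0,"rz":0,"hand":0},{"dx":0,"dy":-0.006,"dz":0,"rx":0,"ry":0,"rz":0,"hand":0},{"dx":0,"dy":-0.006,"dz":0,"rx":0,"ry":0,"rz":0,"hand":0},{"dx":0,"dy":-0.006,"dz":0,"rx":0,"ry":0,"rz":0,"hand":0},{"dx":0,"dy":-0.006,"dz":0,"rx":0,"ry":0,"rz":0,"hand":0},{"dx":0,"dy":-0.006,"dz":0,"rx":0,"ry":0,"rz":0,"hand":0},{"dx":0,"dy":-0.005,"dz":0,"rx":0,"ry":0,"rz":0,"hand":0},{"dx":0,"dy":-0.003,"dz":0,"rx":0,"ry":0,"rz":0,"hand":0},{"dx":0,"dy":-0.001,"dz":0,"rx":0,"ry":0,"rz":0,"hand":0},{"dx":0,"dy":0,"dz":0,"rx":0,"ry":0,"rz":0,"hand":0}]'
python3 st.py '[.578,-.077,.204]'
python3 - <<'E'
from meas import *
t=cam("top"); s=cam("scene")
print("T red",line(t,"r",(375,150,420,255),.196)); print("S red",line(s,"r",(145,150,210,215),.196))
a=t["frame"][140:265,300:420]; b=s["frame"][120:300,120:270]
f=lambda a:cv2.resize(a,(400,int(400*a.shape[0]/a.shape[1])),interpolation=cv2.INTER_CUBIC)
a,b=f(a),f(b); o=np.zeros((max(len(a),len(b)),800,3),np.uint8); o[:len(a),:400]=a;o[:len(b),400:]=b
cv2.imwrite("pics/mid.png",o[:,:,::-1])
E
```

```text
clock: 7.03
position: [0.5826, 0.007, 0.2052]
ee_rot: [-0.001, 1.0, -0.023, -0.0]
contact_force: [-0.0, -1.8, -1.2]
width: 0.0113
gripper_force: 40.7
[0.5826 0.007  0.2052] [[0.9989, -0.0463, -0.0004], [-0.0463, -0.9989, 0.0011], [-0.0004, -0.001, -1.0]] [-0.01 -1.78 -1.18] [-0.26  0.01  0.04] to target (tool): [-0.0007  0.0842  0.0011]
T red {'n': 61, 'mid': array([ 0.5887, -0.1784]), 'deg': -2.6, 'len': 0.1896, 'w': array([-0.,  0.])}
S red {'n': 161, 'mid': array([ 0.5669, -0.1786]), 'deg': -2.58, 'len': 0.2034, 'w': array([-0.0036,  0.0035])}
```

View pics/mid.png

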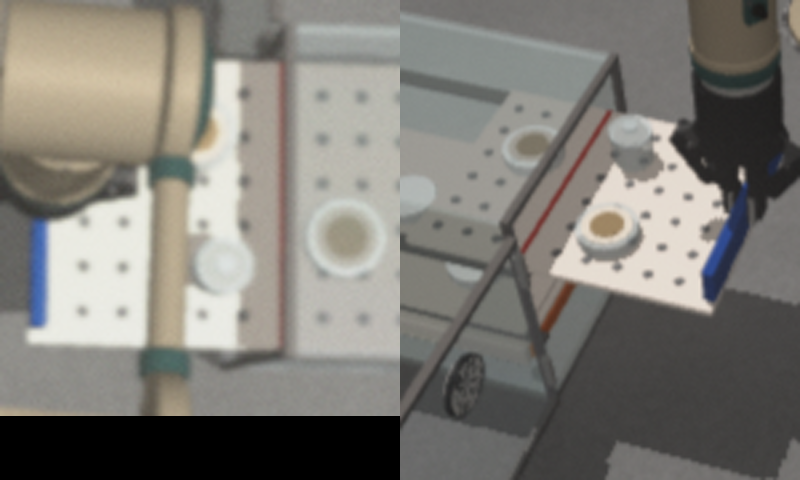

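The crops show the dishes and bottle standing. The red line is just behind the front bar (left crop col 282, right crop from (525,250) to (608,113)), with about 14 mm remaining. I'll check the front plane at bench level, then draw on.

```bash
python3 -m pendant '[{"dx":0,"dy":-0.001,"dz":0,"rx":0,"ry":0,"rz":0,"hand":0},{"dx":0,"dy":-0.002,"dz":0,"rx":0,"ry":0,"rz":0,"hand":0},{"dx":0,"dy":-0.002,"dz":0,"rx":0,"ry":0,"rz":0,"hand":0},{"dx":0,"dy":-0.002,"dz":0,"rx":0,"ry":0,"rz":0,"hand":0},{"dx":0,"dy":-0.002,"dz":0,"rx":0,"ry":0,"rz":0,"hand":0},{"dx":0,"dy":-0.001,"dz":0,"rx":0,"ry":0,"rz":0,"hand":0},{"dx":0,"dy":0,"dz":0,"rx":0,"ry":0,"rz":0,"hand":0},{"dx":0,"dy":0,"dz":0,"rx":0,"ry":0,"rz":0,"hand":0}]'
python3 st.py '[.578,-.077,.204]'
python3 - <<'E'
from meas import *
t=cam("top"); s=cam("scene")
for c,n,b in((t,"T",(365,150,400,255)),(s,"S",(145,150,215,220))):
    try: print(n,line(c,"r",b,.196))
    except Exception as e: print(n,e)
print("bench front edge S:",[onz(s,u,v,0).round(4) for u,v in((179.6,267.9),(201.7,229.2))])
a=t["frame"][150:265,340:420]; b=s["frame"][140:280,150:230]
f=lambda a:cv2.resize(a,(400,int(400*a.shape[0]/a.shape[1])),interpolation=cv2.INTER_CUBIC)
a,b=f(a),f(b)[:600]; o=np.zeros((600,800,3),np.uint8); o[:len(a),:400]=a[:600];o[:len(b),400:]=b
cv2.imwrite("pics/end.png",o[:,:,::-1])
E
```

```text
clock: 7.8
position: [0.5832, 0.0166, 0.2053]
ee_rot: [-0.0, 1.0, -0.023, -0.0]
contact_force: [0.1, -1.0, -1.4]
width: 0.0114
gripper_force: 40.5
[0.5832 0.0166 0.2053] [[0.9989, -0.0465, -0.0], [-0.0465, -0.9989, 0.0005], [-0.0, -0.0005, -1.0]] [ 0.14 -0.98 -1.38] [-0.32  0.03 -0.  ] to target (tool): [-0.0009  0.0937  0.0012]
T {'n': 219, 'mid': array([ 0.5752, -0.1696]), 'deg': -3.03, 'len': 0.2222, 'w': array([-0.003 ,  0.0027])}
S {'n': 171, 'mid': array([ 0.5744, -0.1693]), 'deg': -2.59, 'len': 0.2163, 'w': array([-0.0035,  0.0034])}
bench front edge S: [array([ 0.6879, -0.1705,  0.    ]), array([ 0.543 , -0.1602,  0.    ])]
```

View pics/end.png

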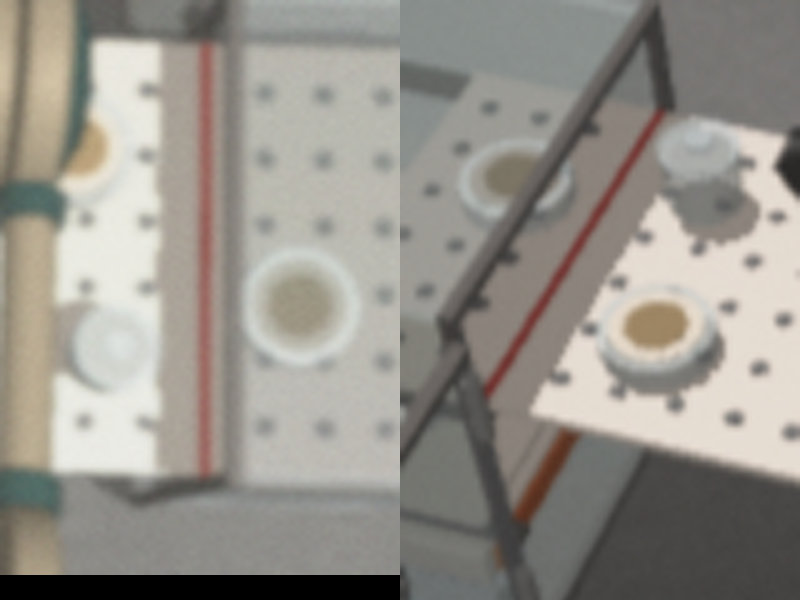

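The line is at y ≈ -0.1694 in both views, and the front plane is about -0.164 (upper bar) to -0.1625 (bench edge), so roughly 5.5–6 mm remain. The samples are all standing.

```bash
python3 -m pendant '[{"dx":0,"dy":-0.001,"dz":0,"rx":0,"ry":0,"rz":0,"hand":0},{"dx":0,"dy":-0.0015,"dz":0,"rx":0,"ry":0,"rz":0,"hand":0},{"dx":0,"dy":-0.0015,"dz":0,"rx":0,"ry":0,"rz":0,"hand":0},{"dx":0,"dy":-0.0015,"dz":0,"rx":0,"ry":0,"rz":0,"hand":0},{"dx":0,"dy":0,"dz":0,"rx":0,"ry":0,"rz":0,"hand":0},{"dx":0,"dy":0,"dz":0,"rx":0,"ry":0,"rz":0,"hand":0},{"dx":0,"dy":0,"dz":0,"rx":0,"ry":0,"rz":0,"hand":0},{"dx":0,"dy":0,"dz":0,"rx":0,"ry":0,"rz":0,"hand":0}]'
python3 st.py '[.578,-.077,.204]'
python3 - <<'E'
from meas import *
t=cam("top"); s=cam("scene")
for c,n,b in((t,"T",(365,150,400,255)),(s,"S",(145,150,220,220))): print(n,line(c,"r",b,.196))
# expected pixels of the ledge-front plane at shelf top height, ends of cabinet front (x +-110)
o=np.array([.575,-.1637]); d=np.array([np.cos(np.radians(-2.5)),np.sin(np.radians(-2.5))])
for k in(-.119,-.11,.11,.119): print(k,[np.round(proj(c,[*(o+k*d),.196]),1) for c in(t,s)])
b=s["frame"][140:260,140:260]; im=cv2.resize(b,(600,600),interpolation=cv2.INTER_CUBIC)
cv2.imwrite("pics/fin.png",im[:,:,::-1])
E
```

```text
clock: 8.57
position: [0.5835, 0.022, 0.2053]
ee_rot: [-0.0, 1.0, -0.023, 0.0]
contact_force: [-0.3, -1.4, -1.3]
width: 0.0116
gripper_force: 40.5
[0.5835 0.022  0.2053] [[0.9989, -0.0466, 0.0001], [-0.0466, -0.9989, 0.0006], [0.0, -0.0006, -1.0]] [-0.32 -1.45 -1.3 ] [-0.26  0.02  0.  ] to target (tool): [-0.0009  0.0992  0.0013]
T {'n': 175, 'mid': array([ 0.5753, -0.1639]), 'deg': -2.52, 'len': 0.2222, 'w': array([-0.0013,  0.0013])}
S {'n': 172, 'mid': array([ 0.5735, -0.1638]), 'deg': -2.64, 'len': 0.2172, 'w': array([-0.0034,  0.0034])}
-0.119 [array([378.4, 248.3]), array([204.9, 159.8])]
-0.11 [array([378.4, 244.7]), array([203.6, 161.9])]
0.11 [array([378.4, 158.5]), array([168.3, 220.1])]
0.119 [array([378.4, 155.1]), array([166.7, 222.8])]
```

View pics/fin.png

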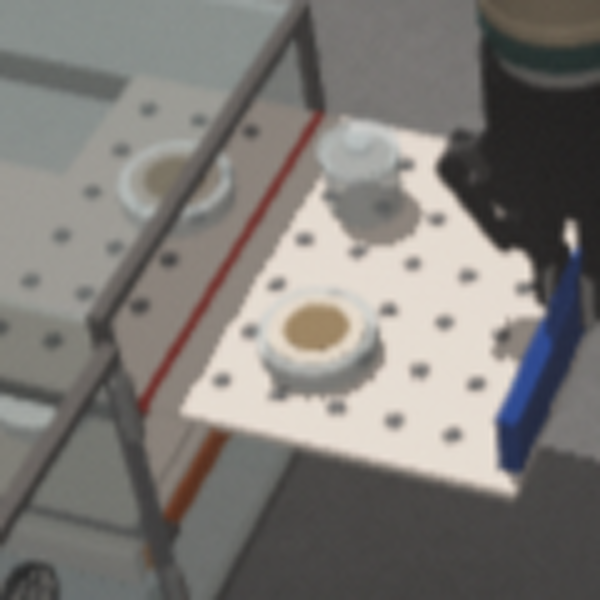

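The line now runs from the far post's front edge at (322,113) to the near post's front edge at (142,408). It measures y = -0.1639 against the -0.164 plane. All samples are upright and the shelf is held with 40 N.

```bash
python3 -c "
from rig import manip
print(manip.sign_off())"
```

```text
the job is handed in; nothing more can be done
None
```

I drew the shelf out until the red line measured level with the ledge fronts (within about 2 mm, given the calibration) and handed the job in at about 8.6 s, before any verdict was shown. The gripper is still holding the shelf there at about 40 N, and both dishes and the weighing bottle are standing.

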